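Test the safety outlet box and tag it

ROBOT

A 7-joint arm with a two-finger parallel gripper is mounted at the origin on the work surface. World frame = base frame: x ahead of the robot, y to its left, z up, the work surface at z = 0. Lengths are in m, angles in rad, forces in N, time in s.
With the tool pointing down it reaches from about 0.425 to 0.925 m from the base axis. Payload 6.8 kg.
Tool frame: the origin (TCP) lies midway between the tips of the shut fingers; the grasp point (between the pads) lies 19 mm behind it; z points along the fingers, y is the line along which they close (so a half turn about z gives the same grasp; the last joint's range is limited). The gripper opens to 85 mm and grips with 20 to 120 N. Pads are 22 mm wide; open, the fingers measure 114 mm over their backs; the gripper's body (76 mm by 85 mm) begins 54 mm behind the grasp point. The pads swing forward as they close: fully open they stand 13 mm farther back than shut.
Start: joints at [-0.108, 0.477, 0.022, 1.555, -0.011, 1.109, -0.083], TCP at [0.675, 0, 0.204] pointing down, gripper open.
Joint ranges: [-2.96, 2.96], [-0.34, 2.1], [-1.41, 1.46], [0.24, 2.44], [-1.37, 4.51], [0.17, 1.92], [-2.96, 2.96]. Speed limits (rad/s): [2.39, 2.39, 3.14, 3.14, 3.14, 3.14, 3.14].

INTERFACE

Orientations are given as a rotation vector (axis times angle).
In Python, from bench import get_obs, grab_frame, camera_params, r gives the robot as it stands.
- The arm moves only by the shell command python3 -m jog 'ROWS' [FORCE]. ROWS is JSON, a list of rows, each an object of numbers: "rx", "ry", "rz": the turn, a rotation vector about the world's x, y, z scaled (see below); "x", "y", "z": the shift along the world's x, y, z scaled (see below); "jaw": the opening, from -1 (shut) to 1 (fully open). In form: [{"rx": .., "ry": .., "rz": .., "x": .., "y": .., "z": .., "jaw": ..}, ...]. A call has 1 to 8 rows; each row shifts and turns the commanded pose from where the row before left it; what a row does not reach is not made up. The controller multiplies each number of a shift by 60 mm and each number of a turn by 10 degrees. A row lasts 1/8 s, in which the tool goes at most 62.5 mm and 10.7 degrees, less where a joint would pass 70% of its speed; a pose out of reach is approached as far as the arm can. A call with a number of a shift or a turn outside -1 to 1 is refused whole. A call with a gripper value outside its range is refused whole. The fingers move at their own pace and stop on an object; FORCE is the grip in N (left out, the last holds). Time passes only in rows, so rows that do not move let the fingers close. It gives the time, the measured TCP pose, the force, the opening and the grip force at its end, in the units of the state.
- get_obs(): the state, without advancing time (a new reading comes with each control period).
- grab_frame(name): name is "scene" or "side" or "wrist"; returns the picture (400x640x3 uint8, red, green, blue); there is no depth.
- camera_params(name): a dict with "fx", "fy", "cx", "cy" (pixels), "R" (3x3) and "t" (3): a world point X has camera coordinates R X + t. Camera axes: x right, y down, z forward; pixel columns grow to the right and rows downward; lengths in m; the calibration is good to about 2 mm. A picture is of the moment at which its call begins: read the wrist's pose just before it. camera_params takes no time and is no camera call; for the wrist camera it gives the pose at the moment of the call.
- r.hand_in(): hands the job in; it is judged then, once.
The state is a dict: "clock": time; "joints": joint angles; "qvel": joint speeds; "tau": joint torques, N m; "tcp_pos": TCP position; "orientation": TCP orientation; "contact_force": force on the tool from outside, world axes, zero at the start; "moment": the same for the moment, N m; "grip_width": finger opening in m; "gripper_force": force on a finger pad.
Only numpy, scipy, OpenCV 4.12 (cv2) and the standard library are available. Lean on these libraries where they do the work, as an engineer would, in place of code of your own. Each camera call takes 0.05 s, during which the arm holds its last target. There are 200 camera calls.

TASK

Test the yellow safety outlet box: gently press its blue test button so that the red lever drops by itself, then lift the lever back all the way up until it stays there on its own. When it does, take the green inspection tag from the tray and seat it flat and flush in the box's dark keyed pocket, leaving the white and orange tags in their places.

Things in the scene. Friction and masses are not known exactly. Their poses are not given: they have to be found in the camera images.
- outlet_box: yellow outlet box, 150 mm (x) x 240 mm (y) x 60 mm high, fixed on the steel table. Origin: centre of its underside; z up. On its top: test button in the middle, lever at +y, pocket at -y
- test_button_top (a point): centre of the top of the round blue test button (28 mm diameter) at rest 22 mm above the box top, standing in a black collar of 44 mm diameter, 12 mm high. It pushes straight down
- test_button (a joint): travel of the test button in m: 0 released, 0.006 fully down; springs back. About 3 to 6 N trips the lever at about half travel; pressing harder than 25 N breaks it
- lever (a joint): angle of the red lever in rad: 0 up (ON, leaning 0.2 rad past vertical towards the box's +x), 1.5 dropped (towards the box's -x, almost level). Its weight carries it to either end: it passes its balance point at 0.2 and falls again when let go above that
- lever_bar (a point): centre of the crossbar at the end of the red painted steel lever, 80 mm long along the box's y and 16 x 16 mm in section (too wide to pinch by its ends); dropped, it overhangs the box's -x face, with free space beneath; 50 mm from the hinge. It moves and turns with the lever. Raising it takes about 1.5 N at the bar
- lever_hinge (a point): the lever's hinge: an axis along the box's y, 20 mm above the box top, between two steel cheeks 28 mm high, 24 mm long in x, their outer faces 52 mm apart. Axes parallel to the box's
- pocket (a point): centre of the floor of the dark pocket in the box top: 62 mm (x) x 46 mm (y), 10 mm deep, with its +x +y corner filled by 14 x 14 mm to match the tag's cut corner. Axes parallel to the box's: a tag is home when its frame agrees with this one
- tag_green: the green inspection tag, 60 g: 60 x 44 x 10 mm flat plate with one corner (its +x +y corner) cut away square by 14 x 14 mm, and on top an upright grip rib 12 mm thick along x, 32 mm long along y (centred at y = -2 mm), rising from 10 to 32 mm above the underside. Origin: centre of the underside of the 60 x 44 mm outline; z up
- tag_white: the white tag, same shape and axes as the green one; to be left in its place
- tag_orange: the orange tag, same shape and axes as the green one; to be left in its place
- tray: flat dark steel sheet tray, 270 mm (x) x 110 mm (y), fixed, floor 4 mm thick, rim 10 mm high, holding the three tags in a row along its x, 80 mm apart. Origin: centre of its underside
There are look-alikes about, which are no part of the job. There is more than one size of the tag_green; the job needs the middle-sized.

How it is judged:
On the way, in this order (a step that is already met when the one before it is completed fails the run):
1. the test button is pressed while nothing touches the lever (value of joint test_button above 0.002 m and contact force between each of the arm, the fingers and lever below 0.2 N).
2. the lever has dropped, untouched (value of joint lever above 1.35 rad and contact force between each of the arm, the fingers and lever below 0.2 N), for 0.1 s.
3. the lever is back up and stays there on its own, the button released (value of joint lever below 0.06 rad and value of joint test_button below 0.001 m and contact force between each of the arm, the fingers and lever below 0.2 N), for 0.3 s.
4. the green tag lies flush in the pocket (horizontal distance between tag_green and pocket below 0.004 m and z of tag_green in the frame of pocket below 0.002 m and angle between tag_green's own z axis and vertical below 0.04 rad), for 0.2 s.
At the end, for the whole second after the job is handed in: The lever is fully up (within 0.06 rad) and the button released (within 1 mm); the green tag rests in the pocket, at most 2 mm above its floor, within 4 mm of its centre, flat within 0.04 rad, released and still. The white and orange tags are where they were, within 20 mm (all of step 4 and value of joint lever below 0.06 rad and value of joint test_button below 0.001 m and linear speed of tag_green below 0.01 m/s); the robot touches nothing.
It fails at once if the test button is pressed harder than 25 N (contact force between anything else and test_button above 25 N).
It fails at once if the white tag is moved by more than 20 mm (distance of tag_white from where it was at the start of the episode above 0.02 m).
It fails at once if the orange tag is moved by more than 20 mm (distance of tag_orange from where it was at the start of the episode above 0.02 m).
It also fails if it takes over 72 s, if anything falls off the work surface, if the arm or the gripper's body presses on something with over 40 N, if the wrist force passes 120 N, or if a joint passes its speed limit or range.

## Working session

There is one attempt and no reset: what is moved stays moved. The work goes in short steps, Python scripts to look and compute and a shell command to move; the robot and the scene stay as the last step left them, time stands still between calls to the robot, and variables do not carry over. Pictures are saved under pics/ and viewed, at most 10 in all, crops included, and the job is handed in when it is done.

```bash
mkdir -p pics; cat > h.py <<'E'
import numpy as np, cv2, json
from bench import get_obs, grab_frame, camera_params, r
def P(n):
    c=camera_params(n); R=np.array(c["R"]); t=np.array(c["t"]).reshape(3)
    return c,R,t
def ray(n,u,v,c=None):
    c,R,t=c or P(n); d=R.T@np.array([(u-c["cx"])/c["fx"],(v-c["cy"])/c["fy"],1]); return -R.T@t,d
def onz(n,u,v,z,c=None):
    o,d=ray(n,u,v,c); return o+d*(z-o[2])/d[2]
def tri(rays):
    A=np.zeros((3,3));b=np.zeros(3)
    for o,d in rays:
        d=d/np.linalg.norm(d);M=np.eye(3)-np.outer(d,d);A+=M;b+=M@o
    return np.linalg.solve(A,b)
def proj(n,X,c=None):
    c,R,t=c or P(n); p=R@np.array(X)+t; return c["fx"]*p[0]/p[2]+c["cx"],c["fy"]*p[1]/p[2]+c["cy"]
E
python3 - <<'E'
from h import *
for n in ["scene","side"]:
    im=grab_frame(n)[:,:,::-1]; cv2.imwrite(f"pics/{n}0.png",im)
    c,R,t=P(n); print(n,c["fx"],(-R.T@t).round(3),R[2].round(2))
print(get_obs())
E
```

```text
scene 407.6985553694959 [1.125 0.188 0.61 ] [-0.72 -0.23 -0.65]
side 483.32694184465976 [0.021 0.69  0.752] [ 0.5  -0.62 -0.6 ]
{'clock': 0.1, 'joints': array([-0.10811223,  0.47773823,  0.02232188,  1.55631977, -0.01149158,
        1.10928924, -0.08306741]), 'qvel': array([-0.00014428, -0.0002252 ,  0.00017445, -0.00180059,  0.00018149,
        0.00043021, -0.00070109]), 'tau': array([ 5.69385389e-03, -5.97765398e+01,  1.61440808e+00, -2.81952703e+01,
        1.29656185e-02,  5.02699884e-03, -1.13572563e-05]), 'tcp_pos': array([6.74439484e-01, 6.15469685e-06, 2.02822480e-01]), 'orientation': array([-2.22059096e+00, -2.22078505e+00,  1.93079638e-03]), 'contact_force': array([-0.21020035, -0.88991473, -0.80007598]), 'moment': array([ 0.01322359, -0.00507263, -0.0422399 ]), 'gripper_force': 0.0, 'grip_width': 0.08572003301623282}
```

View pics/scene0.png

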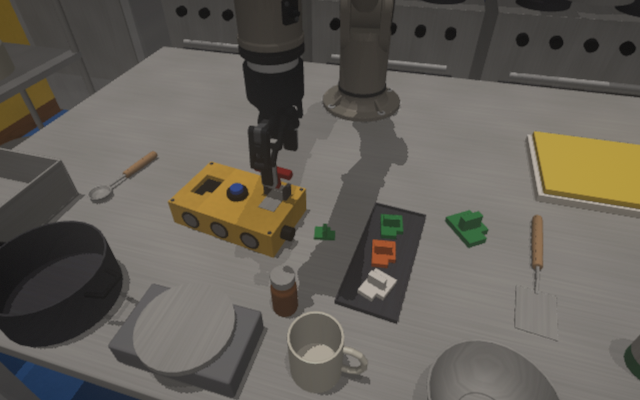

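View pics/side0.png

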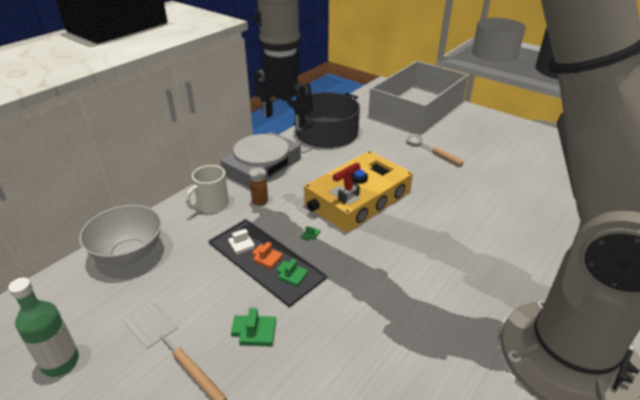

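The box with its lever (towards the tray) and pocket sits at about (240,205) in scene and (358,188) in side. The tray's green tag is at (391,225) in scene and (292,271) in side. The small and large green decoys lie off the tray. I'll enlarge both views.

```bash
python3 - <<'E'
import cv2
a=cv2.imread("pics/scene0.png")[150:325,165:435]; cv2.imwrite("pics/sc1.png",cv2.resize(a,None,fx=2.96,fy=2.96,interpolation=cv2.INTER_CUBIC)[:, :800])
a=cv2.imread("pics/side0.png")[140:310,200:425]; cv2.imwrite("pics/si1.png",cv2.resize(a,None,fx=3.5,fy=3.5,interpolation=cv2.INTER_CUBIC))
E
```

```text
(no output)
```

View pics/sc1.png

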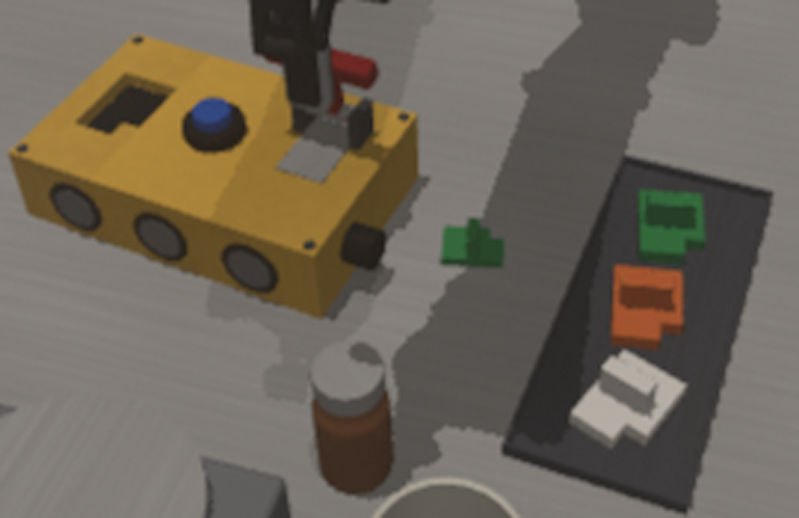

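View pics/si1.png

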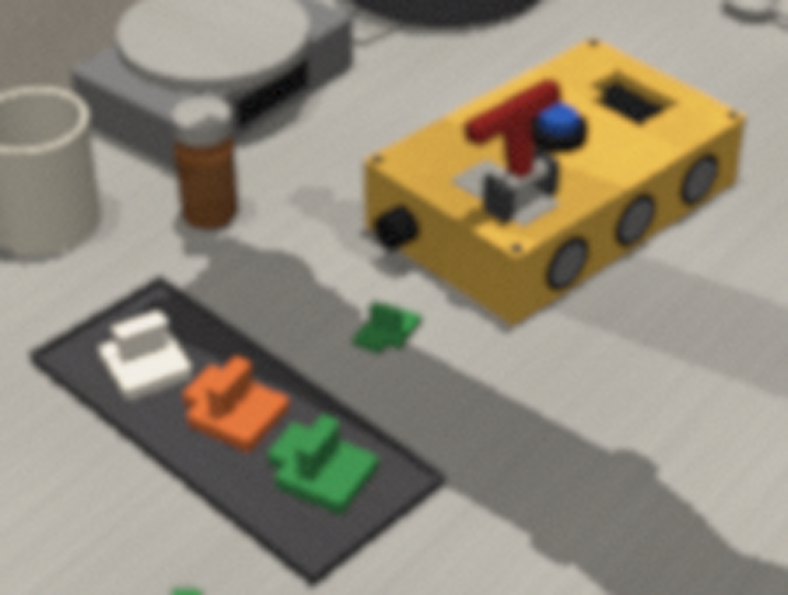

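```bash
python3 - <<'E'
from h import *
S=lambda u,v:ray("scene",165+u/2.96,150+v/2.96); D=lambda u,v:ray("side",200+u/3.5,140+v/3.5)
pts={"s--":((138,40),(593,43+72*0)),"x":None}
pr={"s--":((138,40),(735,115)),"s+-":((22,148),(593,43)),"s-+":((404,117),(516,248)),"s++":((309,244),(377,160)),
"button":((211,103),(561,110)),"traya":((770,192),(315,582)),"trayb":((626,157),(443,482)),"trayc":((505,452),(158,280)),"trayd":((690,510),(35,356)),
"barend+y":((374,72),(474,132)),"gcornB":((641,193),(378,465))}
X={}
for k,(a,b) in pr.items():
    X[k]=tri([S(*a),D(*b)]); print(k,X[k].round(4))
c=sum(X[k] for k in X if k[0]=='s')/4
a=(X["s-+"]+X["s++"]-X["s--"]-X["s+-"]); print("boxc",c,"yaw",np.arctan2(-a[0],a[1]))
b=(X["s++"]+X["s+-"]-X["s--"]-X["s-+"]);print("yaw2",np.arctan2(b[1],b[0]))
E
```

```text
s-- [ 0.4779 -0.2517  0.0583]
s+- [ 0.614  -0.2702  0.0588]
s-+ [ 0.511  -0.0261  0.059 ]
s++ [ 0.6453 -0.0458  0.059 ]
button [ 0.5606 -0.1481  0.0835]
traya [0.4603 0.2322 0.0055]
trayb [0.4512 0.1267 0.0055]
trayc [0.7222 0.101  0.0041]
trayd [0.7294 0.208  0.0044]
barend+y [ 0.5519 -0.0315  0.1301]
gcornB [0.4888 0.1432 0.0083]
boxc [ 0.56202022 -0.14844063  0.05877239] yaw -0.142175033751164
yaw2 -0.1405986392938334
```

Box centre is about (0.562,-0.148), yaw -0.141, top z 0.059. Now I'll shut the fingers and go above the button.

```bash
python3 -m jog '[{"x":-0.47,"y":-0.62,"rz":-0.2,"jaw":-1},{"x":-0.47,"y":-0.62,"rz":-0.2,"jaw":-1},{"x":-0.47,"y":-0.62,"rz":-0.2,"jaw":-1},{"x":-0.47,"y":-0.62,"rz":-0.2,"jaw":-1},{"z":-0.7,"jaw":-1},{"z":-0.7,"jaw":-1},{"jaw":-1},{"jaw":-1}]' 20
```

```text
validation failed for argument at $[0]...
```

```bash
python3 -m jog '[{"rx":0,"ry":0,"rz":-0.2,"x":-0.47,"y":-0.62,"z":0,"jaw":-1},{"rx":0,"ry":0,"rz":-0.2,"x":-0.47,"y":-0.62,"z":0,"jaw":-1},{"rx":0,"ry":0,"rz":-0.2,"x":-0.47,"y":-0.62,"z":0,"jaw":-1},{"rx":0,"ry":0,"rz":-0.2,"x":-0.47,"y":-0.62,"z":0,"jaw":-1},{"rx":0,"ry":0,"rz":0,"x":0,"y":0,"z":-0.7,"jaw":-1},{"rx":0,"ry":0,"rz":0,"x":0,"y":0,"z":-0.7,"jaw":-1},{"rx":0,"ry":0,"rz":0,"x":0,"y":0,"z":0,"jaw":-1},{"rx":0,"ry":0,"rz":0,"x":0,"y":0,"z":0,"jaw":-1}]' 20
```

```text
clock: 1.1
tcp_pos: [0.563, -0.1489, 0.1209]
orientation: [2.37, 2.061, 0.001]
contact_force: [-0.6, -0.8, 0.1]
grip_width: -0.0002
gripper_force: 0.0
```

```bash
python3 -m jog '[{"rx":0,"ry":0,"rz":0,"x":-0.02,"y":0,"z":-0.5,"jaw":-1},{"rx":0,"ry":0,"rz":0,"x":0,"y":0,"z":-0.1,"jaw":-1},{"rx":0,"ry":0,"rz":0,"x":0,"y":0,"z":-0.05,"jaw":-1},{"rx":0,"ry":0,"rz":0,"x":0,"y":0,"z":0,"jaw":-1},{"rx":0,"ry":0,"rz":0,"x":0,"y":0,"z":0,"jaw":-1}]'; python3 -m jog '[{"rx":0,"ry":0,"rz":0,"x":0,"y":0,"z":-0.04,"jaw":-1},{"rx":0,"ry":0,"rz":0,"x":0,"y":0,"z":0,"jaw":-1}]'
```

```text
clock: 1.72
tcp_pos: [0.5616, -0.1489, 0.0816]
orientation: [2.37, 2.06, 0.001]
contact_force: [0.1, 0.1, 0.4]
grip_width: 0.0003
gripper_force: 0.0
clock: 1.98
tcp_pos: [0.5609, -0.1488, 0.0782]
orientation: [-2.371, -2.061, 0.0]
contact_force: [-0.3, 0.3, 0.3]
grip_width: -0.0001
gripper_force: 0.0
```

```bash
python3 -m jog '[{"rx":0,"ry":0,"rz":0,"x":0,"y":0,"z":-0.03,"jaw":-1},{"rx":0,"ry":0,"rz":0,"x":0,"y":0,"z":0,"jaw":-1}]'; python3 -m jog '[{"rx":0,"ry":0,"rz":0,"x":0,"y":0,"z":-0.02,"jaw":-1},{"rx":0,"ry":0,"rz":0,"x":0,"y":0,"z":0,"jaw":-1}]'; python3 -c "
from h import *
im=grab_frame('side')[:,:,::-1][140:260,290:430]; cv2.imwrite('pics/p1.png',cv2.resize(im,None,fx=3,fy=3))"
```

```text
clock: 2.22
tcp_pos: [0.5609, -0.1488, 0.0763]
orientation: [-2.371, -2.061, 0.0]
contact_force: [0.7, -0.8, 0.2]
grip_width: 0.0003
gripper_force: 0.0
clock: 2.48
tcp_pos: [0.5609, -0.1488, 0.0752]
orientation: [-2.371, -2.061, 0.0]
contact_force: [-0.3, -0.6, 0.6]
grip_width: -0.0001
gripper_force: 0.0
```

View pics/p1.png

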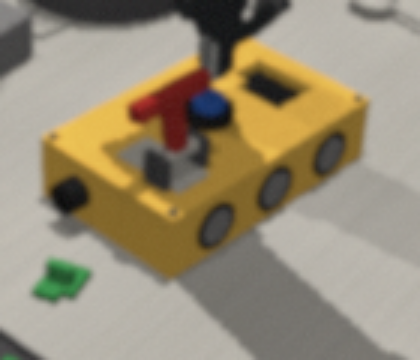

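```bash
python3 - <<'E'
from h import *
for n in ("side","scene"):
    for X in ([.5609,-.1488,.0752],[.5609,-.1488,.0952],[.5606,-.1481,.0835]): print(n,X,np.round(proj(n,X),1), np.round((np.array(proj(n,X))-[290,140])*3))
im=grab_frame('scene')[:,:,::-1][150:250,165:305]; a=cv2.resize(im,None,fx=3,fy=3)
im=grab_frame('side')[:,:,::-1][140:260,290:430]; b=cv2.resize(im,None,fx=3,fy=3)
cv2.imwrite('pics/p2.png',np.vstack([a,b]))
E
```

```text
side [0.5609, -0.1488, 0.0752] [360.1 174.1] [210. 102.]
side [0.5609, -0.1488, 0.0952] [360.6 167.4] [212.  82.]
side [0.5606, -0.1481, 0.0835] [360.3 171.5] [211.  94.]
scene [0.5609, -0.1488, 0.0752] [236.4 187.9] [-161.  144.]
scene [0.5609, -0.1488, 0.0952] [235.  180.3] [-165.  121.]
scene [0.5606, -0.1481, 0.0835] [236.2 184.7] [-161.  134.]
```

View pics/p2.png

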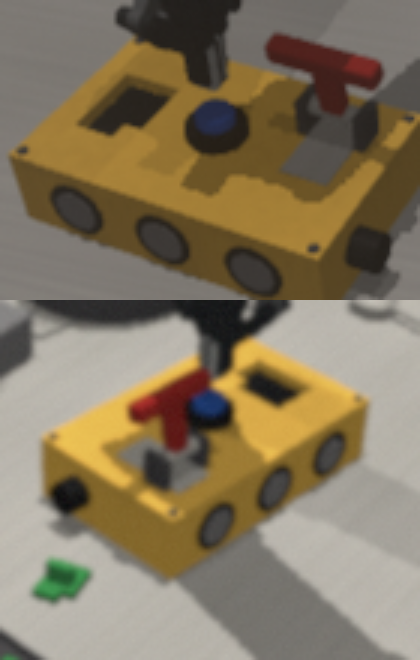

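```bash
python3 - <<'E'
from h import *
print(tri([ray("scene",165+213/3,150+86/3),ray("side",290+210/3,140+73/3)]), get_obs()["tcp_pos"],get_obs()["joints"].round(3))
E
python3 -m jog '[{"rx":0,"ry":0,"rz":0,"x":0,"y":0,"z":-0.1,"jaw":-1},{"rx":0,"ry":0,"rz":0,"x":0,"y":0,"z":-0.05,"jaw":-1},{"rx":0,"ry":0,"rz":0,"x":0,"y":0,"z":0,"jaw":-1}]'
```

```text
[ 0.56252749 -0.14604739  0.10304471] [ 0.56103153 -0.14881347  0.07532933] [ 0.095  0.476  0.073  1.9   -0.048  0.768  0.055]
clock: 3.0
tcp_pos: [0.5607, -0.1487, 0.0658]
orientation: [-2.37, -2.061, 0.001]
contact_force: [0.3, 0.9, -0.3]
grip_width: 0.0002
gripper_force: 0.0
```

```bash
Z='{"rx":0,"ry":0,"rz":0,"x":0,"y":0,"z":0,"jaw":-1}'; python3 -m jog '[{"rx":0,"ry":0,"rz":0,"x":0,"y":0,"z":-0.09,"jaw":-1},{"rx":0,"ry":0,"rz":0,"x":0,"y":0,"z":0,"jaw":-1},{"rx":0,"ry":0,"rz":0,"x":0,"y":0,"z":0,"jaw":-1}]'; python3 -m jog '[{"rx":0,"ry":0,"rz":0,"x":0,"y":0,"z":-0.03,"jaw":-1},{"rx":0,"ry":0,"rz":0,"x":0,"y":0,"z":0,"jaw":-1}]';python3 -m jog '[{"rx":0,"ry":0,"rz":0,"x":0,"y":0,"z":-0.03,"jaw":-1},{"rx":0,"ry":0,"rz":0,"x":0,"y":0,"z":0,"jaw":-1}]'
```

```text
clock: 3.38
tcp_pos: [0.561, -0.1488, 0.0609]
orientation: [-2.371, -2.061, -0.0]
contact_force: [-0.1, 0.2, 0.3]
grip_width: -0.0002
gripper_force: 0.0
clock: 3.62
tcp_pos: [0.5609, -0.1488, 0.059]
orientation: [-2.371, -2.061, 0.0]
contact_force: [0.8, -0.6, 0.2]
grip_width: -0.0002
gripper_force: 0.0
clock: 3.88
tcp_pos: [0.5609, -0.1487, 0.0571]
orientation: [-2.371, -2.061, 0.0]
contact_force: [-0.1, -0.3, -0.1]
grip_width: 0.0001
gripper_force: 0.0
```

```bash
cat >> h.py <<'E'
def red():
    out=[]
    for n,(x0,y0,x1,y1) in {"scene":(165,130,330,260),"side":(290,130,430,260)}.items():
        a=grab_frame(n)[y0:y1,x0:x1].astype(int); m=(a[...,0]>80)&(a[...,0]>3*a[...,1])&(a[...,0]>2.5*a[...,2])
        v,u=np.nonzero(m); out.append((n,len(u),round(u.mean()+x0,1),round(v.mean()+y0,1)))
    print(out)
E
python3 -c "from h import *; red()"
for i in 1 2 3; do python3 -m jog '[{"rx":0,"ry":0,"rz":0,"x":0,"y":0,"z":-0.02,"jaw":-1},{"rx":0,"ry":0,"rz":0,"x":0,"y":0,"z":0,"jaw":-1}]' | egrep 'tcp|contact'; done; python3 -c "from h import *; red()"
```

```text
[('scene', 0, np.float64(nan), np.float64(nan)), ('side', 218, np.float64(347.0), np.float64(174.9))]
tcp_pos: [0.561, -0.1488, 0.056]
contact_force: [0.4, -0.3, 0.1]
tcp_pos: [0.561, -0.1488, 0.0548]
contact_force: [0.6, -0.1, -0.5]
tcp_pos: [0.5611, -0.1488, 0.0537]
contact_force: [0.1, -0.4, 1.4]
[('scene', 0, np.float64(nan), np.float64(nan)), ('side', 217, np.float64(347.0), np.float64(175.0))]h.py:21: RuntimeWarning: Mean of empty slice.
  v,u=np.nonzero(m); out.append((n,len(u),round(u.mean()+x0,1),round(v.mean()+y0,1)))
  ret = ret.dtype.type(ret / rcount)
h.py:21: RuntimeWarning: Mean of empty slice.
  v,u=np.nonzero(m); out.append((n,len(u),round(u.mean()+x0,1),round(v.mean()+y0,1)))
  ret = ret.dtype.type(ret / rcount)
```

Contact begins at a reading near 0.0545: fingertips really sit about 27 mm above the reported TCP. I'll press on gently.

```bash
sed -i 's/>80)/>60)/' h.py
for i in 1 2; do python3 -m jog '[{"rx":0,"ry":0,"rz":0,"x":0,"y":0,"z":-0.02,"jaw":-1},{"rx":0,"ry":0,"rz":0,"x":0,"y":0,"z":0,"jaw":-1}]' | egrep 'tcp|contact'; done; python3 -c "from h import *; red()" 2>/dev/null
```

```text
tcp_pos: [0.5611, -0.1488, 0.0526]
contact_force: [-1.4, -1.0, 2.6]
tcp_pos: [0.5611, -0.1488, 0.0512]
contact_force: [-0.9, 0.2, 2.1]
[('scene', 0, np.float64(nan), np.float64(nan)), ('side', 221, np.float64(351.8), np.float64(176.9))]
```

```bash
python3 -m jog '[{"rx":0,"ry":0,"rz":0,"x":0,"y":0,"z":0,"jaw":-1},{"rx":0,"ry":0,"rz":0,"x":0,"y":0,"z":0,"jaw":-1},{"rx":0,"ry":0,"rz":0,"x":0,"y":0,"z":0,"jaw":-1}]' | egrep 'tcp|contact'; python3 -c "from h import *; red()" 2>/dev/null
```

```text
tcp_pos: [0.5611, -0.1488, 0.0513]
contact_force: [0.2, -1.5, 3.0]
[('scene', 0, np.float64(nan), np.float64(nan)), ('side', 202, np.float64(360.8), np.float64(194.5))]
```

The lever dropped (side red centroid moved from (347,175) to (361,194)). Next I'll retract, turn 90° and go to the -x side.

```bash
python3 -m jog '[{"rx":0,"ry":0,"rz":0,"x":0,"y":0,"z":0.9,"jaw":-1},{"rx":0,"ry":0,"rz":0,"x":0,"y":0,"z":0.9,"jaw":-1},{"rx":0,"ry":0,"rz":1,"x":-0.3,"y":0.26,"z":0,"jaw":-1},{"rx":0,"ry":0,"rz":1,"x":-0.3,"y":0.26,"z":0,"jaw":-1},{"rx":0,"ry":0,"rz":1,"x":-0.3,"y":0.26,"z":0,"jaw":-1},{"rx":0,"ry":0,"rz":1,"x":-0.3,"y":0.26,"z":0,"jaw":-1},{"rx":0,"ry":0,"rz":1,"x":-0.3,"y":0.26,"z":0,"jaw":-1},{"rx":0,"ry":0,"rz":1,"x":-0.3,"y":0.26,"z":0,"jaw":-1}]'
python3 -m jog '[{"rx":0,"ry":0,"rz":1,"x":0,"y":0,"z":0,"jaw":-1},{"rx":0,"ry":0,"rz":1,"x":0,"y":0,"z":0,"jaw":-1},{"rx":0,"ry":0,"rz":1,"x":0,"y":0,"z":0,"jaw":-1},{"rx":-0.14,"ry":-0.99,"rz":0,"x":0,"y":0,"z":0,"jaw":-1},{"rx":-0.14,"ry":-0.99,"rz":0,"x":0,"y":0,"z":0,"jaw":-1},{"rx":-0.14,"ry":-0.99,"rz":0,"x":0,"y":0,"z":0,"jaw":-1},{"rx":-0.07,"ry":-0.5,"rz":0,"x":0,"y":0,"z":0,"jaw":-1},{"rx":0,"ry":0,"rz":0,"x":0,"y":0,"z":0,"jaw":-1}]'
python3 - <<'E'
from h import *
from scipy.spatial.transform import Rotation as R
o=get_obs(); M=R.from_rotvec(o["orientation"]).as_matrix(); print(M.round(2),o["joints"].round(2)); red()
a=cv2.resize(grab_frame('scene')[:,:,::-1][110:250,165:325],None,fx=3,fy=3)
b=cv2.resize(grab_frame('side')[:,:,::-1][110:250,280:430],None,fx=3,fy=3)
cv2.imwrite('pics/p3.png',np.hstack([a[:,:420],b[:,:380]])) 
E
```

```text
clock: 6.9
tcp_pos: [0.4521, -0.0547, 0.159]
orientation: [-1.014, -2.973, 0.0]
contact_force: [0.2, 0.3, 0.2]
grip_width: 0.0005
gripper_force: 0.0
clock: 7.9
tcp_pos: [0.4527, -0.0617, 0.1591]
orientation: [0.193, 2.663, -0.059]
contact_force: [-0.4, 0.4, 0.0]
grip_width: 0.0002
gripper_force: 0.0
[[-0.88  0.15  0.45]
 [ 0.13  0.99 -0.07]
 [-0.46 -0.01 -0.89]] [ 0.41 -0.02 -0.48  2.43  0.37  0.28  1.01]
[('scene', 0, np.float64(nan), np.float64(nan)), ('side', 194, np.float64(360.7), np.float64(194.4))]h.py:21: RuntimeWarning: Mean of empty slice.
  v,u=np.nonzero(m); out.append((n,len(u),round(u.mean()+x0,1),round(v.mean()+y0,1)))
  ret = ret.dtype.type(ret / rcount)
```

View pics/p3.png

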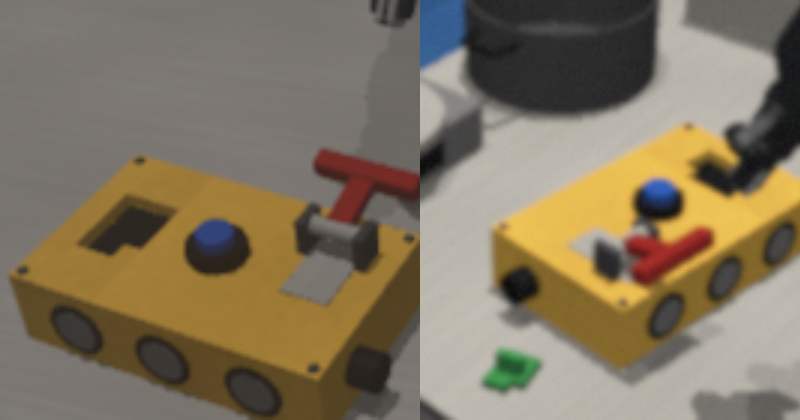

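Lever is down: bar's -y end at scene crop (322,163), side crop (705,237). The tool is clear above it and tilted 27°.

```bash
python3 - <<'E'
from h import *
S=lambda u,v:ray("scene",165+u/3,110+v/3); D=lambda u,v:ray("side",280+(u-420)/3,110+v/3)
def box(X):
    d=np.array(X)-[.562,-.1485,0]; return np.array([.99*d[0]-.141*d[1],.141*d[0]+.99*d[1],d[2]]).round(4)
a=tri([S(322,163),D(707,237)]);print("bar -y",a,box(a))
a=tri([S(393,20),D(733,143)]);print("tip",a,box(a))
o=get_obs();print(o["tcp_pos"],box(o["tcp_pos"]),box(o["tcp_pos"]-.027*np.array([.45,-.07,-.89])))
for X in (o["tcp_pos"],o["tcp_pos"]-.027*np.array([.45,-.07,-.89]),o["tcp_pos"]+[0,0,.027]):
  p=proj("scene",X);q=proj("side",X);print([round(t) for t in(3*(p[0]-165),3*(p[1]-110),3*(q[0]-280)+420,3*(q[1]-110))])
E
```

```text
bar -y [ 0.48452809 -0.09875466  0.09138156] [-0.0837  0.0383  0.0914]
tip [ 0.45119925 -0.05737472  0.20253257] [-0.1225  0.0746  0.2025]
[ 0.45161711 -0.06151759  0.15767182] [-0.1215  0.0705  0.1577] [-0.1338  0.0707  0.1817]
[381, 65, 722, 205]
[388, 26, 738, 184]
[380, 31, 725, 173]
```

```bash
cat >> h.py <<'E'
from scipy.spatial.transform import Rotation as Ro
def st():
    o=get_obs();M=Ro.from_rotvec(o["orientation"]).as_matrix();T=o["tcp_pos"]-.027*M[:,2];d=T-[.562,-.1485,0]
    print("tipbox",np.array([.99*d[0]-.141*d[1],.141*d[0]+.99*d[1],d[2]]).round(4),"zt",M[:,2].round(2),"F",o["contact_force"].round(1),"q",o["joints"].round(2),round(o["clock"],1))
E
python3 -m jog '[{"rx":0,"ry":0,"rz":0,"x":0.06,"y":0.02,"z":-0.475,"jaw":-1},{"rx":0,"ry":0,"rz":0,"x":0.06,"y":0.02,"z":-0.475,"jaw":-1},{"rx":0,"ry":0,"rz":0,"x":0.06,"y":0.02,"z":-0.475,"jaw":-1},{"rx":0,"ry":0,"rz":0,"x":0.06,"y":0.02,"z":-0.475,"jaw":-1},{"rx":0,"ry":0,"rz":0,"x":0,"y":0,"z":0,"jaw":-1}]' | grep cont; python3 -c "from h import *; st()"
```

```text
contact_force: [-0.2, 0.8, 0.3]
tipbox [-0.1525  0.0662  0.0837] zt [ 0.32 -0.09 -0.94] F [-0.2  0.8  0.3] q [ 1.06  0.53 -1.34  2.44  1.32  0.68  0.17] 8.7
```

```bash
python3 -m jog '[{"rx":0,"ry":0,"rz":0,"x":0.25,"y":0,"z":0,"jaw":-1},{"rx":0,"ry":0,"rz":0,"x":0.25,"y":0,"z":0,"jaw":-1},{"rx":0,"ry":-0.3,"rz":0,"x":0,"y":0,"z":-0.1,"jaw":-1},{"rx":0,"ry":-0.3,"rz":0,"x":0,"y":0,"z":-0.1,"jaw":-1},{"rx":0,"ry":0,"rz":0,"x":0,"y":0,"z":0,"jaw":-1}]' | grep cont; python3 -c "from h import *; st(); red()" 2>/dev/null
```

```text
contact_force: [-0.3, 0.5, -0.3]
tipbox [-0.114   0.0677  0.0769] zt [ 0.42 -0.11 -0.9 ] F [-0.3  0.5 -0.3] q [ 1.07  0.71 -1.41  2.43  1.6   0.85 -0.02] 9.3
[('scene', 2, np.float64(297.5), np.float64(170.0)), ('side', 180, np.float64(359.6), np.float64(194.8))]
```

```bash
python3 -m jog '[{"rx":0,"ry":0,"rz":0,"x":0,"y":0.1,"z":-0.1,"jaw":-1},{"rx":0,"ry":0,"rz":0,"x":0.05,"y":0,"z":-0.06,"jaw":-1},{"rx":0,"ry":0,"rz":0,"x":0.1,"y":0,"z":0,"jaw":-1},{"rx":0,"ry":0,"rz":0,"x":0,"y":0,"z":0,"jaw":-1}]' | grep cont; python3 -c "from h import *; st(); red()" 2>/dev/null
```

```text
contact_force: [-1.4, 0.0, -0.3]
tipbox [-0.1039  0.0757  0.0683] zt [ 0.42 -0.11 -0.9 ] F [-1.4  0.  -0.3] q [ 1.03  0.76 -1.39  2.42  1.63  0.89 -0.04] 9.9
[('scene', 5, np.float64(296.4), np.float64(168.6)), ('side', 154, np.float64(358.6), np.float64(194.9))]
```

```bash
python3 -m jog '[{"rx":0,"ry":0,"rz":0,"x":0.05,"y":0,"z":0.13,"jaw":-1},{"rx":0,"ry":0,"rz":0,"x":0.06,"y":0,"z":0.12,"jaw":-1},{"rx":0,"ry":0,"rz":0,"x":0.08,"y":0,"z":0.1,"jaw":-1},{"rx":0,"ry":0,"rz":0,"x":0.09,"y":0,"z":0.08,"jaw":-1},{"rx":0,"ry":0,"rz":0,"x":0,"y":0,"z":0,"jaw":-1}]' | grep cont; python3 -c "from h import *; st(); red()" 2>/dev/null
```

```text
contact_force: [-25.7, 1.6, 6.7]
tipbox [-0.0961  0.0765  0.0902] zt [ 0.41 -0.11 -0.91] F [-25.7   1.6   6.7] q [ 1.04  0.68 -1.39  2.38  1.51  0.83  0.05] 10.7
[('scene', 2, np.float64(292.0), np.float64(166.5)), ('side', 118, np.float64(356.1), np.float64(193.9))]
```

```bash
python3 - <<'E'
from h import *
a=cv2.resize(grab_frame('scene')[:,:,::-1][120:220,220:320],None,fx=4,fy=4,interpolation=2)
b=cv2.resize(grab_frame('side')[:,:,::-1][120:220,320:420],None,fx=4,fy=4,interpolation=2)
cv2.imwrite('pics/p4.png',np.hstack([a,b]))
o=get_obs();M=Ro.from_rotvec(o["orientation"]).as_matrix()
for k in (0,.027):
  X=o["tcp_pos"]-k*M[:,2];p=proj("scene",X);q=proj("side",X);print([round(t) for t in(4*(p[0]-220),4*(p[1]-120),4*(q[0]-320)+400,4*(q[1]-120))])
E
```

```text
[273, 229, 577, 341]
[283, 182, 593, 316]
```

View pics/p4.png

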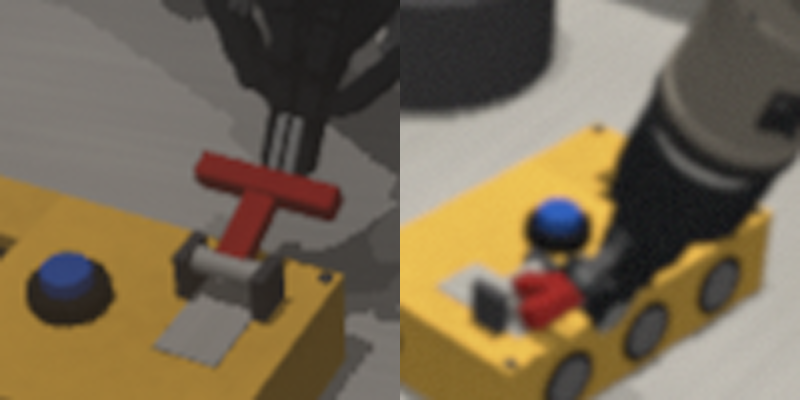

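The tip sits too high, pushing on the bar's outer face. I'll back off, go lower and come in underneath.

```bash
python3 -m jog '[{"rx":0,"ry":0,"rz":0,"x":-0.4,"y":0,"z":0,"jaw":-1},{"rx":0,"ry":0,"rz":0,"x":0,"y":0,"z":-0.3,"jaw":-1},{"rx":0,"ry":-0.2,"rz":0,"x":0,"y":0,"z":-0.3,"jaw":-1},{"rx":0,"ry":-0.2,"rz":0,"x":0,"y":0,"z":0,"jaw":-1},{"rx":0,"ry":0,"rz":0,"x":0,"y":0,"z":0,"jaw":-1}]' | grep cont; python3 -c "from h import *; st(); red()" 2>/dev/null
```

```text
contact_force: [-0.3, 0.2, -0.4]
tipbox [-0.0939  0.0757  0.0605] zt [ 0.46 -0.11 -0.88] F [-0.3  0.2 -0.4] q [ 1.03  0.84 -1.41  2.43  1.75  0.97 -0.11] 11.5
[('scene', 14, np.float64(294.8), np.float64(168.1)), ('side', 149, np.float64(358.4), np.float64(194.8))]
```

```bash
python3 -m jog '[{"rx":0,"ry":0,"rz":0,"x":-0.02,"y":0,"z":-0.1,"jaw":-1},{"rx":0,"ry":0,"rz":0,"x":0,"y":0,"z":-0.03,"jaw":-1},{"rx":0,"ry":0,"rz":0,"x":0.05,"y":0,"z":0,"jaw":-1},{"rx":0,"ry":0,"rz":0,"x":0,"y":0,"z":0,"jaw":-1}]' | grep cont; python3 -c "from h import *; st(); red()" 2>/dev/null;  python3 -m jog '[{"rx":0,"ry":0,"rz":0,"x":0.05,"y":0,"z":0.1,"jaw":-1},{"rx":0,"ry":0,"rz":0,"x":0.04,"y":0,"z":0.14,"jaw":-1},{"rx":0,"ry":0,"rz":0,"x":0.04,"y":0,"z":0.1,"jaw":-1}]' | grep cont; python3 -c "from h import *; st(); red()" 2>/dev/null
```

```text
contact_force: [-0.5, 0.1, -0.1]
tipbox [-0.0902  0.076   0.0532] zt [ 0.46 -0.11 -0.88] F [-0.5  0.1 -0.1] q [ 1.02  0.88 -1.41  2.43  1.77  1.   -0.11] 12.1
[('scene', 29, np.float64(293.4), np.float64(168.3)), ('side', 154, np.float64(358.4), np.float64(194.9))]
contact_force: [-4.1, -1.4, 0.5]
tipbox [-0.0833  0.0766  0.0739] zt [ 0.46 -0.11 -0.88] F [-4.1 -1.4  0.5] q [ 1.03  0.8  -1.41  2.41  1.7   0.92 -0.07] 12.6
[('scene', 14, np.float64(295.6), np.float64(165.4)), ('side', 62, np.float64(353.5), np.float64(192.2))]
```

```bash
python3 -m jog '[{"rx":0,"ry":0,"rz":0,"x":0.08,"y":0,"z":0.12,"jaw":-1},{"rx":0,"ry":0,"rz":0,"x":0.1,"y":0,"z":0.1,"jaw":-1},{"rx":0,"ry":0,"rz":0,"x":0.1,"y":0,"z":0.08,"jaw":-1}]' | grep cont; python3 -c "from h import *; st(); red()" 2>/dev/null
```

```text
contact_force: [-1.2, 0.4, -0.6]
tipbox [-0.065   0.0795  0.0924] zt [ 0.47 -0.11 -0.88] F [-1.2  0.4 -0.6] q [ 1.03  0.75 -1.4   2.36  1.63  0.88 -0.01] 13.1
[('scene', 0, np.float64(nan), np.float64(nan)), ('side', 36, np.float64(348.9), np.float64(186.5))]
```

```bash
python3 -m jog '[{"rx":0,"ry":0,"rz":0,"x":0.12,"y":-0.02,"z":0.06,"jaw":-1},{"rx":0,"ry":0,"rz":0,"x":0.12,"y":-0.02,"z":0.04,"jaw":-1},{"rx":0,"ry":0,"rz":0,"x":0.1,"y":-0.02,"z":0.02,"jaw":-1},{"rx":0,"ry":0,"rz":0,"x":0,"y":0,"z":0,"jaw":-1}]' | grep cont; python3 -c "from h import *; st(); red()" 2>/dev/null
```

```text
contact_force: [-0.5, 0.1, 0.2]
tipbox [-0.0446  0.0787  0.099 ] zt [ 0.46 -0.11 -0.88] F [-0.5  0.1  0.2] q [ 1.03  0.75 -1.4   2.31  1.6   0.88  0.05] 13.7
[('scene', 10, np.float64(285.1), np.float64(170.9)), ('side', 87, np.float64(343.3), np.float64(174.9))]
```

```bash
python3 -m jog '[{"rx":0,"ry":0,"rz":0,"x":0.1,"y":-0.01,"z":0.02,"jaw":-1},{"rx":0,"ry":0,"rz":0,"x":0.08,"y":-0.01,"z":0.02,"jaw":-1},{"rx":0,"ry":0,"rz":0,"x":0,"y":0,"z":0,"jaw":-1}]' | grep cont; python3 -c "from h import *; st(); red()" 2>/dev/null;python3 -m jog '[{"rx":0,"ry":0,"rz":0,"x":0.06,"y":-0.01,"z":0.02,"jaw":-1},{"rx":0,"ry":0,"rz":0,"x":0,"y":0,"z":0,"jaw":-1}]' | grep cont; python3 -c "from h import *; st(); red()" 2>/dev/null
```

```text
contact_force: [-29.4, 0.8, 20.9]
tipbox [-0.0407  0.0789  0.0988] zt [ 0.46 -0.11 -0.88] F [-29.4   0.8  20.9] q [ 1.02  0.76 -1.39  2.3   1.58  0.89  0.07] 14.1
[('scene', 5, np.float64(283.4), np.float64(169.6)), ('side', 52, np.float64(340.6), np.float64(175.6))]
contact_force: [-44.5, 0.9, 31.4]
tipbox [-0.0405  0.0789  0.0986] zt [ 0.45 -0.11 -0.89] F [-44.5   0.9  31.4] q [ 1.02  0.76 -1.39  2.29  1.57  0.89  0.08] 14.5
[('scene', 8, np.float64(283.2), np.float64(170.8)), ('side', 46, np.float64(339.5), np.float64(175.8))]
```

```bash
python3 -m jog '[{"rx":0,"ry":0,"rz":0,"x":-0.27,"y":0,"z":0.12,"jaw":-1},{"rx":0,"ry":0,"rz":0,"x":0,"y":0,"z":0.12,"jaw":-1},{"rx":0,"ry":0,"rz":0,"x":0,"y":0,"z":0,"jaw":-1}]' | grep cont; python3 -c "from h import *; st(); red()" 2>/dev/null
```

```text
contact_force: [-0.4, -0.2, 0.2]
tipbox [-0.0455  0.0764  0.1179] zt [ 0.47 -0.11 -0.88] F [-0.4 -0.2  0.2] q [ 1.05  0.67 -1.39  2.3   1.52  0.81  0.09] 14.9
[('scene', 0, np.float64(nan), np.float64(nan)), ('side', 129, np.float64(344.1), np.float64(178.1))]
```

```bash
python3 -m jog '[{"rx":0,"ry":0,"rz":0,"x":0.07,"y":-0.01,"z":0,"jaw":-1},{"rx":0,"ry":0,"rz":0,"x":0.06,"y":-0.01,"z":0,"jaw":-1},{"rx":0,"ry":0,"rz":0,"x":0,"y":0,"z":0,"jaw":-1}]' | grep cont; python3 -c "from h import *; st(); red()" 2>/dev/null
```

```text
contact_force: [-6.5, 0.2, 4.6]
tipbox [-0.0398  0.0767  0.1162] zt [ 0.46 -0.11 -0.88] F [-6.5  0.2  4.6] q [ 1.04  0.68 -1.38  2.29  1.52  0.82  0.1 ] 15.4
[('scene', 4, np.float64(285.0), np.float64(170.2)), ('side', 106, np.float64(343.1), np.float64(178.4))]
```

```bash
python3 -m jog '[{"rx":0,"ry":0,"rz":0,"x":-0.3,"y":0,"z":0.1,"jaw":-1},{"rx":0,"ry":0,"rz":0,"x":-0.5,"y":0,"z":0.5,"jaw":-1},{"rx":0,"ry":0,"rz":0,"x":0,"y":0,"z":0.8,"jaw":-1},{"rx":0,"ry":0.7,"rz":0,"x":0,"y":0,"z":0.8,"jaw":-1},{"rx":0,"ry":0,"rz":0,"x":0,"y":0,"z":0,"jaw":-1}]' | grep cont; python3 -c "from h import *; st(); red()" 2>/dev/null
```

```text
contact_force: [1.0, -1.2, 0.3]
tipbox [-0.0843  0.0593  0.2094] zt [ 0.39 -0.13 -0.91] F [ 1.  -1.2  0.3] q [ 1.23  0.22 -1.39  2.24  0.76  0.58  0.75] 16.1
[('scene', 0, np.float64(nan), np.float64(nan)), ('side', 213, np.float64(347.0), np.float64(175.0))]
```

Lever is up and stays (red centroid (347,175), same as the start). Now on to the tray.

```bash
python3 -m jog '[{"rx":0.26,"ry":0.77,"rz":0,"x":0.1,"y":0.4,"z":0,"jaw":-1},{"rx":0.26,"ry":0.77,"rz":0,"x":0.1,"y":0.5,"z":0,"jaw":-1},{"rx":0.26,"ry":0.77,"rz":0,"x":0.1,"y":0.5,"z":0,"jaw":-1},{"rx":0,"ry":0,"rz":-1,"x":0.1,"y":0.5,"z":0,"jaw":-1},{"rx":0,"ry":0,"rz":-1,"x":0.1,"y":0.5,"z":0,"jaw":-1},{"rx":0,"ry":0,"rz":-1,"x":0.1,"y":0.5,"z":0,"jaw":0},{"rx":0,"ry":0,"rz":-1,"x":0,"y":0.5,"z":0,"jaw":1},{"rx":0,"ry":0,"rz":-1,"x":0,"y":0.3,"z":0,"jaw":1}]'; python3 -m jog '[{"rx":0,"ry":0,"rz":-1,"x":0,"y":0.2,"z":0,"jaw":1},{"rx":0,"ry":0,"rz":-1,"x":0,"y":0,"z":0,"jaw":1},{"rx":0,"ry":0,"rz":-1,"x":0,"y":0,"z":0,"jaw":1},{"rx":0,"ry":0,"rz":-0.7,"x":0,"y":0,"z":0,"jaw":1},{"rx":0,"ry":0,"rz":0,"x":0,"y":0,"z":0,"jaw":1},{"rx":0,"ry":0,"rz":0,"x":0,"y":0,"z":0,"jaw":1}]'; python3 - <<'E'
from h import *
o=get_obs();M=Ro.from_rotvec(o["orientation"]).as_matrix();print(M.round(3),o["joints"].round(2)); red()
E
```

```text
clock: 17.25
tcp_pos: [0.5295, 0.1419, 0.1795]
orientation: [-1.512, -2.748, 0.003]
contact_force: [-0.3, -0.1, 0.1]
grip_width: 0.0543
gripper_force: 0.0
clock: 18.0
tcp_pos: [0.5301, 0.1524, 0.1806]
orientation: [-2.3, -2.135, 0.001]
contact_force: [-0.4, -0.9, -0.1]
grip_width: 0.0853
gripper_force: 0.0
[[ 0.075  0.997 -0.002]
 [ 0.997 -0.075  0.002]
 [ 0.002 -0.003 -1.   ]] [ 0.3   0.44 -0.88  1.83  0.38  1.06 -0.8 ]
[('scene', 0, np.float64(nan), np.float64(nan)), ('side', 214, np.float64(346.9), np.float64(175.1))]h.py:21: RuntimeWarning: Mean of empty slice.
  v,u=np.nonzero(m); out.append((n,len(u),round(u.mean()+x0,1),round(v.mean()+y0,1)))
  ret = ret.dtype.type(ret / rcount)
```

```bash
python3 - <<'E'
from h import *
import pickle
c=P("wrist"); im=grab_frame("wrist")[:,:,::-1]; pickle.dump(c,open("w1.pkl","wb"))
cv2.imwrite("pics/w1raw.png",im); cv2.imwrite("pics/w1.png",cv2.resize(im,(800,500),interpolation=2))
cc,R,t=c; print(cc["fx"],(-R.T@t).round(3),R.round(2).tolist()); print(proj("wrist",[.515,.165,.03],c))
E
```

```text
328.54322557606326 [0.536 0.222 0.351] [[1.0, -0.08, -0.0], [-0.07, -0.96, 0.27], [-0.02, -0.27, -0.96]]
(np.float64(302.86744498922116), np.float64(163.32932168409724))
```

View pics/w1.png

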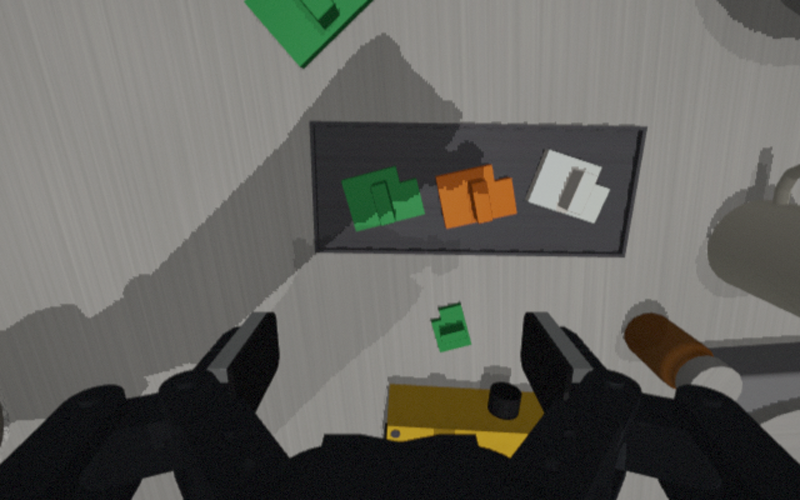

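```bash
python3 - <<'E'
from h import *
import pickle
c=pickle.load(open("w1.pkl","rb"))
k=.8
pts=[(342,180),(356,231),(424,214)]
W=[onz("wrist",u*k,v*k,.014,c) for u,v in pts]
for w in W: print(w.round(4))
print(np.linalg.norm(W[0]-W[1]),np.linalg.norm(W[2]-W[1]))
cen=(W[0]+W[2])/2; e=W[2]-W[1]; f=W[0]-W[1]
print("centre",cen,"yaw",np.arctan2(e[1],e[0]),np.arctan2(-f[0],f[1]))
print("tri corner",tri([ray("scene",165+641/2.96,150+193/2.96),ray("side",200+378/3.5,140+465/3.5),ray("wrist",356*k,231*k,c)]))
print("tri2", tri([ray("scene",165+641/2.96,150+193/2.96),ray("wrist",356*k,231*k,c)]))
# model reprojection check
yaw=np.arctan2(e[1],e[0]);Rz=np.array([[np.cos(yaw),-np.sin(yaw)],[np.sin(yaw),np.cos(yaw)]])
for x,y,z in [(-30,-22,10),(30,-22,10),(-30,22,10),(16,8,10),(-6,-18,32),(6,-18,32),(-6,14,32),(6,14,32)]:
    q=cen[:2]+Rz@[x/1e3,y/1e3]; print((x,y,z),(np.array(proj("wrist",[q[0],q[1],.004+z/1e3],c))/k).round())
E
python3 - <<'E'
import cv2
a=cv2.imread("pics/w1raw.png")[120:200,260:350];cv2.imwrite("pics/w1c.png",cv2.resize(a,None,fx=7,fy=7,interpolation=2))
E
```

```text
[0.4859 0.1843 0.014 ]
[0.4928 0.1408 0.014 ]
[0.5511 0.151  0.014 ]
0.04411657134661125 0.05911290158577907
centre [0.51848831 0.16767783 0.014     ] yaw 0.17489636136391878 0.1577747801561923
tri corner [0.49040597 0.14169056 0.00828336]
tri2 [0.49305693 0.14237832 0.0125013 ]
(-30, -22, 10) [356. 231.]
(30, -22, 10) [425. 214.]
(-30, 22, 10) [341. 180.]
(16, 8, 10) [400. 183.]
(-6, -18, 32) [381. 226.]
(6, -18, 32) [396. 222.]
(-6, 14, 32) [370. 186.]
(6, 14, 32) [385. 182.]
```

```bash
python3 -m jog '[{"rx":0,"ry":0,"rz":0.7,"x":-0.1,"y":0.11,"z":-0.7,"jaw":-0.1},{"rx":0,"ry":0,"rz":0.69,"x":-0.09,"y":0.11,"z":-0.7,"jaw":-0.1},{"rx":0,"ry":0,"rz":0,"x":0,"y":0,"z":-0.6,"jaw":-0.1},{"rx":0,"ry":0,"rz":0,"x":0,"y":0,"z":0,"jaw":-0.1},{"rx":0,"ry":0,"rz":0,"x":0,"y":0,"z":0,"jaw":-0.1}]'; python3 - <<'E'
from h import *
o=get_obs();M=Ro.from_rotvec(o["orientation"]).as_matrix();print("tooly yaw",np.arctan2(M[1,1],M[0,1]),M[:,2].round(3),o["tcp_pos"])
a=cv2.resize(grab_frame('scene')[:,:,::-1][170:270,340:440],None,fx=4,fy=4,interpolation=2)
b=cv2.resize(grab_frame('side')[:,:,::-1][200:300,240:340],None,fx=4,fy=4,interpolation=2)
cv2.imwrite('pics/p5.png',np.hstack([a,b]))
E
```

```text
clock: 18.77
tcp_pos: [0.5201, 0.1663, 0.0631]
orientation: [-2.029, -2.395, -0.004]
contact_force: [0.2, 0.6, 0.4]
grip_width: 0.0382
gripper_force: 0.0
tooly yaw 0.1652473738868992 [-0.     0.004 -1.   ] [0.52013217 0.16633888 0.06307766]
```

View pics/p5.png

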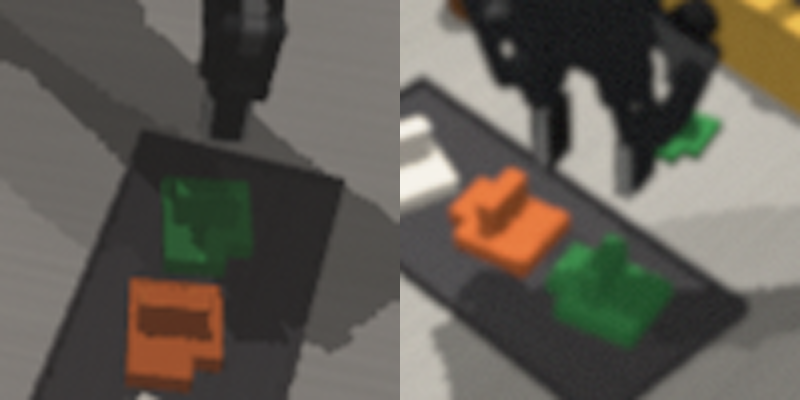

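```bash
python3 - <<'E'
from h import *
print(tri([ray("scene",396.5,204.5),ray("side",278,242)]))
for n,f in (("scene",(340,170,0)),("side",(240,200,400))):
  for z in (0,.027,.035,.045):
    p=proj(n,[.5201,.1663,.0631+z]); print(n,z,round(4*(p[0]-f[0])+f[2]),round(4*(p[1]-f[1])))
E
```

```text
[0.53984301 0.17296646 0.08973375]
scene 0 213 151
scene 0.027 219 109
scene 0.035 221 97
scene 0.045 224 81
side 0 593 215
side 0.027 591 176
side 0.035 591 164
side 0.045 590 149
```

```bash
python3 -m jog '[{"rx":0,"ry":0,"rz":0,"x":-0.02,"y":-0.01,"z":-0.5,"jaw":-0.1},{"rx":0,"ry":0,"rz":0,"x":0,"y":0,"z":-0.4,"jaw":-0.1},{"rx":0,"ry":0,"rz":0,"x":0,"y":0,"z":-0.13,"jaw":-0.1},{"rx":0,"ry":0,"rz":0,"x":0,"y":0,"z":-0.08,"jaw":-0.1},{"rx":0,"ry":0,"rz":0,"x":0,"y":0,"z":0,"jaw":-0.1}]' 25; python3 -m jog '[{"rx":0,"ry":0,"rz":0,"x":0,"y":0,"z":0,"jaw":-1},{"rx":0,"ry":0,"rz":0,"x":0,"y":0,"z":0,"jaw":-1},{"rx":0,"ry":0,"rz":0,"x":0,"y":0,"z":0,"jaw":-1},{"rx":0,"ry":0,"rz":0,"x":0,"y":0,"z":0,"jaw":-1},{"rx":0,"ry":0,"rz":0,"x":0,"y":0,"z":0,"jaw":-1}]' 30
```

```text
clock: 19.5
tcp_pos: [0.5186, 0.1655, -0.0041]
orientation: [-2.029, -2.395, -0.003]
contact_force: [-1.1, 0.8, -0.2]
grip_width: 0.0383
gripper_force: 0.0
clock: 20.12
tcp_pos: [0.5186, 0.1655, -0.004]
orientation: [-2.029, -2.395, -0.003]
contact_force: [0.1, -0.6, 6.2]
grip_width: 0.0109
gripper_force: 32.4
```

```bash
python3 -m jog '[{"rx":0,"ry":0,"rz":0,"x":0,"y":0,"z":0.2,"jaw":-1},{"rx":0,"ry":0,"rz":0,"x":0,"y":0,"z":0.7,"jaw":-1},{"rx":0,"ry":0,"rz":0,"x":0,"y":0,"z":0.9,"jaw":-1},{"rx":0,"ry":0,"rz":0,"x":0,"y":0,"z":0.9,"jaw":-1},{"rx":0,"ry":0,"rz":0,"x":0,"y":0,"z":0.5,"jaw":-1},{"rx":0,"ry":0,"rz":0,"x":0,"y":0,"z":0,"jaw":-1}]'; python3 - <<'E'
from h import *
S=lambda u,v:onz("scene",165+u/2.96,150+v/2.96,.0595)
for q in [(122,75),(175,89),(78,122)]: print(S(*q).round(4))
D=lambda u,v:onz("side",200+u/3.5,140+v/3.5,.0595)
for q in [(620,72),(676,102),(598,90)]: print(D(*q).round(4))
for b in [-.075,-.08,-.085]: print(b, .562+.141*b,-.1485+.99*b)
E
```

```text
clock: 20.88
tcp_pos: [0.5193, 0.166, 0.1901]
orientation: [-2.031, -2.397, -0.008]
contact_force: [-0.1, -0.6, -0.5]
grip_width: 0.0111
gripper_force: 31.6
[ 0.5232 -0.2404  0.0595]
[ 0.5276 -0.1952  0.0595]
[ 0.58   -0.2452  0.0595]
[ 0.5745 -0.2485  0.0595]
[ 0.5199 -0.24    0.0595]
[ 0.5737 -0.2175  0.0595]
-0.075 0.551425 -0.22275
-0.08 0.5507200000000001 -0.2277
-0.085 0.550015 -0.23265
```

```bash
python3 -m jog '[{"rx":0,"ry":0,"rz":-0.4,"x":0.07,"y":-0.4,"z":0,"jaw":-1},{"rx":0,"ry":0,"rz":-0.45,"x":0.07,"y":-0.8,"z":0,"jaw":-1},{"rx":0,"ry":0,"rz":-0.45,"x":0.07,"y":-0.9,"z":0,"jaw":-1},{"rx":0,"ry":0,"rz":-0.45,"x":0.07,"y":-0.9,"z":0,"jaw":-1},{"rx":0,"ry":0,"rz":0,"x":0.07,"y":-0.9,"z":0,"jaw":-1},{"rx":0,"ry":0,"rz":0,"x":0.07,"y":-0.9,"z":0,"jaw":-1},{"rx":0,"ry":0,"rz":0,"x":0.07,"y":-0.9,"z":0,"jaw":-1},{"rx":0,"ry":0,"rz":0,"x":0.07,"y":-0.8,"z":0,"jaw":-1}]'; python3 -m jog '[{"rx":0,"ry":0,"rz":0,"x":0,"y":-0.3,"z":0,"jaw":-1},{"rx":0,"ry":0,"rz":0,"x":0,"y":0,"z":0,"jaw":-1},{"rx":0,"ry":0,"rz":0,"x":0,"y":0,"z":0,"jaw":-1}]'; python3 - <<'E'
from h import *
import pickle
red()
c=P("wrist"); o=get_obs(); im=grab_frame("wrist")[:,:,::-1]; pickle.dump((c,o["tcp_pos"],o["orientation"]),open("w2.pkl","wb"))
cv2.imwrite("pics/w2raw.png",im)
h=cv2.cvtColor(im,cv2.COLOR_BGR2HSV)
Y=(h[...,0]>15)&(h[...,0]<32)&(h[...,1]>130)
G=(h[...,0]>45)&(h[...,0]<85)&(h[...,1]>100)
B=(h[...,0]>100)&(h[...,0]<130)&(h[...,1]>130)
D=h[...,2]<70
M=Ro.from_rotvec(o["orientation"]).as_matrix();print("yaw",np.arctan2(M[1,1],M[0,1]),M[:,2].round(3))
g=np.full(Y.shape,'.');g[D]='d';g[Y]='y';g[Y&(h[...,2]<110)]='u';g[G]='G';g[B]='b'
for row in g[::9,::6]: print(''.join(row))
print("pocket at",proj("wrist",[.553,-.2215,.06],c))
E
```

```text
clock: 21.88
tcp_pos: [0.5495, -0.2287, 0.1853]
orientation: [-2.372, -2.052, 0.001]
contact_force: [0.5, 0.3, -0.5]
grip_width: 0.0112
gripper_force: 31.6
clock: 22.25
tcp_pos: [0.5514, -0.2407, 0.1868]
orientation: [-2.366, -2.06, -0.003]
contact_force: [0.1, 0.7, 1.5]
grip_width: 0.0113
gripper_force: 31.6
[('scene', 0, np.float64(nan), np.float64(nan)), ('side', 221, np.float64(347.1), np.float64(174.9))]
yaw -0.13736322623614575 [-0.001  0.004 -1.   ]
......................................yyyyyddd...yyyyyyyyyyyyyyyyyyyy........................dduddd........
......................................yyyyyyyyuuuyyyyyyyyyyyyyyyyyyyy........................ddudddd.......
......................................yyyyyyyyyyyyyyyyyyyyyyyyyyyyyyy........................dGddddd.......
.......................................yyyyyyyyyyyyyyyyyyyyyyyyyyyyyy........................ddGddddd......
.......................................yyyyyyyyyyyyyyyyyyyyyyyyyyyyyy........................dddddd.dd.....
.......................................yyyyyyyyyyyyyudduyyyyyyyyyyyyy........................dddddd
[... 3763 characters left out ...]
dddddddddddd...dddddddddd
..........dddddddddddddddddddddddddddddddddddddddddddddddddddddddddddddddddddddddddddddddbddddddd...d.ddddd
........dddddbdddddddddddddddddddddddddddddddddddddddddddddddddddddddddddddddddddddddddddddddddddddddd.....
.....dddGGddddbddddddddddddddddddddddddddddddddddddddddddddddddddddddddddddddddddddddddddddddddddddddddddd.
...dddddddddddGddddddddddddddddddddddddddddddddddddbddddddddddddddddddddddddddddddddddddddddddddddddddddd..
pocket at (np.float64(317.64604279256645), np.float64(159.77045168867778))h.py:21: RuntimeWarning: Mean of empty slice.
  v,u=np.nonzero(m); out.append((n,len(u),round(u.mean()+x0,1),round(v.mean()+y0,1)))
  ret = ret.dtype.type(ret / rcount)
```

```bash
cat > fit.py <<'E'
from h import *
import pickle,sys
from scipy.optimize import minimize
c,tp,ori=pickle.load(open(sys.argv[1]+".pkl","rb")); im=cv2.imread(f"pics/{sys.argv[1]}raw.png"); K=4
h=cv2.cvtColor(cv2.resize(im,None,fx=K,fy=K,interpolation=cv2.INTER_CUBIC),cv2.COLOR_BGR2HSV)
G=(h[...,0]>45)&(h[...,0]<85)&(h[...,1]>100)&(h[...,2]>40)
Yb=(h[...,0]>15)&(h[...,0]<32)&(h[...,1]>130)&(h[...,2]>=110)
def poly(p,L,W,C,z):
    a=np.array([[-L,-W],[L,-W],[L,W-C],[L-C,W-C],[L-C,W],[-L,W]]); s,q=np.sin(p[2]),np.cos(p[2])
    w=a@np.array([[q,s],[-s,q]])+p[:2]
    return np.array([proj("wrist",[x,y,z],c) for x,y in w])*K+(K-1)/2
def fit(m,win,p0,L,W,C,z):
    x0,y0,x1,y1=[K*t for t in win]; m=m[y0:y1,x0:x1]
    def f(p):
        g=np.zeros(m.shape,np.uint8); cv2.fillPoly(g,[np.round((poly(p,L,W,C,z)-[x0,y0])*16).astype(np.int32)],1,shift=4)
        return 1-(m&(g>0)).sum()/(m|(g>0)).sum()
    p0=np.array(p0); sx=np.vstack([p0]+[p0+d for d in np.diag([.004,.004,.05])])
    r=minimize(f,p0,method="Nelder-Mead",options=dict(initial_simplex=sx,xatol=1e-5,fatol=1e-5)); return r.x,1-r.fun
M=Ro.from_rotvec(ori).as_matrix(); yaw=np.arctan2(M[1,1],M[0,1])
win=eval(sys.argv[2]); vt=int(sys.argv[3])
pk,i1=fit(~Yb,win,[.553,-.2215,-.141],.031,.023,.014,.0595)
print("pocket",pk.round(4),"iou",round(i1,3))
for z in (.018,.016,.020):
    tg,i2=fit(G,(230,int(sys.argv[4]),410,vt),[tp[0],tp[1]+.002,yaw],.030,.022,.014,tp[2]+z); print("tag z+",z,tg.round(4),"iou",round(i2,3),"tcp",tp.round(4),"yaw",round(yaw,4))
E
python3 fit.py w2 "(275,128,365,188)" 240 190
```

```text
pocket [ 0.554  -0.2217 -0.1362] iou 0.969
tag z+ 0.018 [ 0.5523 -0.236  -0.1377] iou 0.955 tcp [ 0.5518 -0.2406  0.1873] yaw -0.1374
tag z+ 0.016 [ 0.5525 -0.2366 -0.1403] iou 0.964 tcp [ 0.5518 -0.2406  0.1873] yaw -0.1374
tag z+ 0.02 [ 0.5533 -0.2356 -0.1323] iou 0.942 tcp [ 0.5518 -0.2406  0.1873] yaw -0.1374
```

```bash
python3 -m jog '[{"rx":0,"ry":0,"rz":0,"x":-0.06,"y":-0.4,"z":0,"jaw":-1},{"rx":0,"ry":0,"rz":0,"x":-0.06,"y":-0.35,"z":-0.5,"jaw":-1},{"rx":0,"ry":0,"rz":0,"x":0,"y":0,"z":-0.7,"jaw":-1},{"rx":0,"ry":0,"rz":0,"x":0,"y":0,"z":-0.7,"jaw":-1},{"rx":0,"ry":0,"rz":0,"x":0,"y":0,"z":-0.25,"jaw":-1},{"rx":0,"ry":0,"rz":0,"x":0,"y":0,"z":0,"jaw":-1},{"rx":0,"ry":0,"rz":0,"x":0,"y":0,"z":0,"jaw":-1}]'; python3 - <<'E'
from h import *
import pickle
c=P("wrist"); o=get_obs(); im=grab_frame("wrist")[:,:,::-1]; pickle.dump((c,o["tcp_pos"],o["orientation"]),open("w3.pkl","wb"))
cv2.imwrite("pics/w3raw.png",im)
print("pocket at",proj("wrist",[.554,-.2217,.0595],c),"tag",proj("wrist",o["tcp_pos"]+[0,0.002,.018],c))
h=cv2.cvtColor(im,cv2.COLOR_BGR2HSV)
Y=(h[...,0]>15)&(h[...,0]<32)&(h[...,1]>130)
G=(h[...,0]>45)&(h[...,0]<85)&(h[...,1]>100)
D=h[...,2]<70
g=np.full(Y.shape,'.');g[D]='d';g[Y]='y';g[Y&(h[...,2]<110)]='u';g[G]='G'
for row in g[60:290:9,200:440:6]: print(''.join(row))
E
python3 fit.py w3 "(260,60,380,165)" 235 170
```

```text
clock: 23.28
tcp_pos: [0.5459, -0.2878, 0.0601]
orientation: [-2.371, -2.061, -0.004]
contact_force: [-0.0, -0.4, 0.2]
grip_width: 0.0109
gripper_force: 31.6
pocket at (np.float64(316.4056128565555), np.float64(108.12929348717836)) tag (np.float64(318.36128928974387), np.float64(242.1237922358477))
yyyyyyyyyyyyyyyyyyyyyyyyyyyyyyyyyyyyyyyy
yyyyyyyyyuddddddddddddddduyyyyyyyyyyyyyy
yyyyyyyyyuddddddddddddddduyyyyyyyyyyyyyy
yyyyyyyyyuddddddddddddddduyyyyyyyyyyyyyy
yyyyyyyyyydddddddddddddddddddyyyyyyyyyyy
yyyyyyyyyyuddddddddddddddddddyyyyyyyyyyy
yyyyyyyyyyuddddddddddddddddddyyyyyyyyyyy
yyyyyyyyyyydddddddddddddddddduyyyyyyyyyy
yyyyyyyyyyydddddddddddddddddduyyyyyyyyyy
yyyyyyyyyyydddddddddddddddddduyyyyyyyyyy
yyyyyyyyyyuuuuuuuuuuuuuuuuuuuuyyyyyyyyyy
yyyyyyyyyyyyyyyyyyyyyyyyyyyyyyyyyyyyyyyy
yyyyyyyyyyyyyyyyyyyyyyyyyyyyyyyyyyyyyyyy
yyyyyyyyyyyyyyyyyyyyyyyyyyyyyyyyyyyyyyyy
yyyyyyyyyyyyyyyyyyyyyyyyyyyyyyyyyyyyyyyy
yyyyyyyyyyuGGGGGGGGGGGGGGGyyyyyyyyyyyyyy
..........GGGGGGGGGGGGGGGG..............
..........GGGGGGGGGGGGGGGG..............
..........GGGGGGGGGGGGGGGGGGGG..........
..........GGGGGGGGGGGGGGGGGGGG..........
...........GGGGG..GGGGG..GGGGG..........
...........GGGdd.dGGGGG..ddGGG..........
...........GGdd..dGGGGGd.dddGG..........
...........GGdd..dGGGGGd..ddGG..........
...........Gdddd.dGGGGGd.ddddG..........
..ddddd....dddddddGGGGGddddddd....dddd..
pocket [ 0.5537 -0.2222 -0.1439] iou 0.954
tag z+ 0.018 [ 0.5471 -0.283  -0.1351] iou 0.975 tcp [ 0.5459 -0.2878  0.0601] yaw -0.1398
tag z+ 0.016 [ 0.5468 -0.2835 -0.1369] iou 0.986 tcp [ 0.5459 -0.2878  0.0601] yaw -0.1398
tag z+ 0.02 [ 0.5475 -0.2825 -0.1341] iou 0.96 tcp [ 0.5459 -0.2878  0.0601] yaw -0.1398
```

```bash
cat > fit2.py <<'E'
import sys
from fit import *
def sil(p,zb):
    t=poly(p,.030,.022,.014,zb+.010);b=poly(p,.030,.022,.014,zb); return [t,b]+[np.array([t[i],t[(i+1)%6],b[(i+1)%6],b[i]]) for i in range(6)]
def fs(m,win,p0):
    x0,y0,x1,y1=[K*t for t in win]; m=m[y0:y1,x0:x1]
    def f(p):
        g=np.zeros(m.shape,np.uint8)
        for q in sil(p,p[3]): cv2.fillPoly(g,[np.round((q-[x0,y0])*16).astype(np.int32)],1,shift=4)
        return 1-(m&(g>0)).sum()/(m|(g>0)).sum()
    p0=np.array(p0); sx=np.vstack([p0]+[p0+d for d in np.diag([.004,.004,.05,.004])])
    r=minimize(f,p0,method="Nelder-Mead",options=dict(initial_simplex=sx,xatol=1e-5,fatol=1e-5)); return r.x,1-r.fun
x,i=fs(G,(230,int(sys.argv[4]),410,vt),[tp[0],tp[1]+.002,yaw,tp[2]+.008]); print("sil",x.round(4),i,"rel",(x[:2]-tp[:2]).round(4),"zb-tcp",(x[3]-tp[2]).round(4))
E
python3 fit2.py w3 "(260,60,380,165)" 235 170 | tail -1; python3 fit2.py w2 "(275,128,365,188)" 240 190 | tail -1
```

```text
sil [ 0.5463 -0.2862 -0.1426  0.0667] 0.9955258623295746 rel [0.0004 0.0016] zb-tcp 0.0066
sil [ 0.5522 -0.2394 -0.1373  0.1933] 0.978391340460306 rel [0.0004 0.0011] zb-tcp 0.006
```

```bash
cat > fit3.py <<'E'
from fit import *
for vth in (80,110,130):
    m=~((h[...,0]>15)&(h[...,0]<32)&(h[...,1]>130)&(h[...,2]>=vth))
    for z in (.0575,.0595,.0615):
        x,i=fit(m,win,[.5537,-.222,-.141],.031,.023,.014,z); print(vth,z,x.round(4),round(i,4))
m=(~Yb)[win[1]*K:win[3]*K:8,win[0]*K:win[2]*K:8]
g=np.zeros(h.shape[:2],np.uint8); cv2.fillPoly(g,[poly([.5537,-.2222,-.1415],.031,.023,.014,.0595).round().astype(np.int32)],1)
g=g[win[1]*K:win[3]*K:8,win[0]*K:win[2]*K:8]
for a,b in zip(m[::2],g[::2]): print(''.join({0:'.',1:'m',2:'p',3:'#'}[int(u)+2*int(v)] for u,v in zip(a,b)))
E
python3 fit3.py w3 "(260,60,380,165)" 235 170 | grep -v tag
```

```text
pocket [ 0.5537 -0.2222 -0.1439] iou 0.954
80 0.0575 [ 0.552  -0.2197 -0.1451] 0.9229
80 0.0595 [ 0.5519 -0.2195 -0.1449] 0.9208
80 0.0615 [ 0.5514 -0.2191 -0.1448] 0.9186
110 0.0575 [ 0.554  -0.2223 -0.1386] 0.9561
110 0.0595 [ 0.5537 -0.2222 -0.1439] 0.9545
110 0.0615 [ 0.5536 -0.2218 -0.1404] 0.9496
130 0.0575 [ 0.5542 -0.2225 -0.1402] 0.9688
130 0.0595 [ 0.5539 -0.2223 -0.1481] 0.9795
130 0.0615 [ 0.5537 -0.2223 -0.14  ] 0.9891
............................................................
#####ppp#ppppppppppppp#########pppp##p##p#####..............
##############################################..............
##############################################..............
##############################################..............
##############################################..............
##############################################..............
##############################################..............
##########################################################p#
############################################################
######################################################
[... 282 characters left out ...]
##########################p#.
p########################################################p#.
p########################################################p#.
p##########################################################.
p########################################################p#.
p##########################################################.
###########################################################.
###########################################################.
#pppppppppppppppppppppppppppppppppppppppppppppppppppppppp##.
............................................................
............................................................
............................................................
```

```bash
sed -i 's/(80,110,130)/(130,150)/; s/::2\]/::40]/g' fit3.py; python3 fit3.py w3 "(240,58,395,150)" 235 170 | egrep -v 'tag|#'
```

```text
pocket [ 0.5539 -0.2224 -0.1389] iou 0.97
130 0.0575 [ 0.554  -0.2219 -0.1392] 0.9752
130 0.0595 [ 0.5538 -0.222  -0.1386] 0.9868
130 0.0615 [ 0.5539 -0.2223 -0.1458] 0.984
150 0.0575 [ 0.5505 -0.2193 -0.1383] 0.8349
150 0.0595 [ 0.55   -0.2193 -0.1056] 0.8474
150 0.0615 [ 0.55   -0.2187 -0.1299] 0.8587
..............................................................................
```

```bash
python3 -m jog '[{"rx":0,"ry":0,"rz":0,"x":0.04,"y":0.35,"z":0,"jaw":-1},{"rx":0,"ry":0,"rz":0,"x":0.04,"y":0.35,"z":0,"jaw":-1},{"rx":0,"ry":0,"rz":0,"x":0.045,"y":0.37,"z":0,"jaw":-1},{"rx":0,"ry":0,"rz":0,"x":0,"y":0,"z":0,"jaw":-1},{"rx":0,"ry":0,"rz":0,"x":0,"y":0,"z":0,"jaw":-1}]'; python3 -c "
from h import *
for i in range(3):
  o=get_obs();print(o['tcp_pos'].round(4))"
```

```text
clock: 23.95
tcp_pos: [0.552, -0.2237, 0.0584]
orientation: [-2.369, -2.059, -0.002]
contact_force: [-0.1, -0.1, 0.1]
grip_width: 0.0107
gripper_force: 31.6
[ 0.552  -0.2237  0.0584]
[ 0.552  -0.2237  0.0584]
[ 0.552  -0.2237  0.0584]
```

```bash
python3 -m jog '[{"rx":0,"ry":0,"rz":0,"x":0.022,"y":0,"z":0,"jaw":-1},{"rx":0,"ry":0,"rz":0,"x":0,"y":0,"z":0,"jaw":-1}]' | egrep 'tcp|cont';  python3 -m jog '[{"rx":0,"ry":0,"rz":0,"x":0,"y":0,"z":-0.06,"jaw":-1},{"rx":0,"ry":0,"rz":0,"x":0,"y":0,"z":-0.03,"jaw":-1},{"rx":0,"ry":0,"rz":0,"x":0,"y":0,"z":0,"jaw":-1}]' | egrep 'tcp|cont'
```

```text
tcp_pos: [0.5532, -0.2244, 0.0581]
contact_force: [0.5, -0.2, -1.3]
tcp_pos: [0.553, -0.2236, 0.0525]
contact_force: [-0.0, -0.0, 0.1]
```

```bash
for i in 1 2 3; do python3 -m jog '[{"rx":0,"ry":0,"rz":0,"x":0,"y":0,"z":-0.035,"jaw":-1},{"rx":0,"ry":0,"rz":0,"x":0,"y":0,"z":0,"jaw":-1}]' | egrep 'tcp|cont'; done
```

```text
tcp_pos: [0.5531, -0.2236, 0.0505]
contact_force: [-0.8, 0.5, -0.3]
tcp_pos: [0.5532, -0.2236, 0.0484]
contact_force: [-0.7, 0.5, -0.6]
tcp_pos: [0.5532, -0.2236, 0.0463]
contact_force: [0.2, -0.9, -0.1]
```

```bash
for i in 1 2 3; do python3 -m jog '[{"rx":0,"ry":0,"rz":0,"x":0,"y":0,"z":-0.025,"jaw":-1},{"rx":0,"ry":0,"rz":0,"x":0,"y":0,"z":0,"jaw":-1}]' | egrep 'tcp|cont'; done
```

```text
tcp_pos: [0.5532, -0.2236, 0.0449]
contact_force: [0.4, -1.0, -0.5]
tcp_pos: [0.5532, -0.2236, 0.0434]
contact_force: [0.3, -0.6, -1.0]
tcp_pos: [0.5534, -0.2236, 0.042]
contact_force: [0.5, -1.9, 0.0]
```

```bash
for i in 1 2; do python3 -m jog '[{"rx":0,"ry":0,"rz":0,"x":0,"y":0,"z":-0.025,"jaw":-1},{"rx":0,"ry":0,"rz":0,"x":0,"y":0,"z":0,"jaw":-1}]' | egrep 'tcp|cont'; done
```

```text
tcp_pos: [0.5534, -0.2237, 0.042]
contact_force: [-4.7, 0.2, 12.3]
tcp_pos: [0.5534, -0.2237, 0.0419]
contact_force: [-9.7, 1.1, 25.2]
```

```bash
python3 -m jog '[{"rx":0,"ry":0,"rz":0,"x":0,"y":0,"z":0.045,"jaw":-1},{"rx":0,"ry":0,"rz":0,"x":0,"y":0,"z":0,"jaw":-0.2},{"rx":0,"ry":0,"rz":0,"x":0,"y":0,"z":0,"jaw":-0.2},{"rx":0,"ry":0,"rz":0,"x":0,"y":0,"z":0,"jaw":-0.2},{"rx":0,"ry":0,"rz":0,"x":0,"y":0,"z":0.3,"jaw":-0.2},{"rx":0,"ry":0,"rz":0,"x":0,"y":0,"z":0.9,"jaw":-0.2},{"rx":0,"ry":0,"rz":0,"x":0,"y":-0.5,"z":0.9,"jaw":-0.2},{"rx":0,"ry":0,"rz":0,"x":0,"y":0,"z":0.5,"jaw":-0.2}]'; python3 -m jog '[{"rx":0,"ry":0,"rz":0,"x":0,"y":0,"z":0,"jaw":-0.2},{"rx":0,"ry":0,"rz":0,"x":0,"y":0,"z":0,"jaw":-0.2}]' | grep tcp; python3 - <<'E' 2>/dev/null
from h import *
import pickle
c=P("wrist"); o=get_obs(); im=grab_frame("wrist")[:,:,::-1]; pickle.dump((c,o["tcp_pos"],o["orientation"]),open("w4.pkl","wb"))
cv2.imwrite("pics/w4raw.png",im); red()
h=cv2.cvtColor(im,cv2.COLOR_BGR2HSV)
Y=(h[...,0]>15)&(h[...,0]<32)&(h[...,1]>130)
G=(h[...,0]>45)&(h[...,0]<85)&(h[...,1]>100)
g=np.full(Y.shape,'.');g[h[...,2]<70]='d';g[Y]='y';g[G]='G'
u,v=map(int,proj("wrist",[.5538,-.222,.06],c)); print(u,v)
for row in g[max(v-40,0):v+44:4,u-60:u+64:3]: print(''.join(row))
E
```

```text
clock: 27.58
tcp_pos: [0.5543, -0.2565, 0.202]
orientation: [2.374, 2.055, 0.005]
contact_force: [0.1, -0.5, -0.6]
grip_width: 0.0341
gripper_force: 0.0
tcp_pos: [0.5529, -0.2532, 0.1977]
[('scene', 0, np.float64(nan), np.float64(nan)), ('side', 225, np.float64(347.1), np.float64(174.9))]
315 145
yyyyyyyyyyyyyyyyyyyyyyyyyyyyyyyyyyyyyyyyyy
yyyyyyyyyyyyyyyyyyyyyyyyyyyyyyyyyyyyyyyyyy
yyyyyyyyyyyyyyyyyyyyyyyyyyyyyyyyyyyyyyyyyy
yyyyyyyyyyyyyyyyyyyyyyyyyyyyyyyyyyyyyyyyyy
yyyyyyyyyyGGGGGGGGGGGGGGGGGyyyyyyyyyyyyyyy
yyyyyyyyyyGGGGGGGGGGGGGGGGGyyyyyyyyyyyyyyy
yyyyyyyyyyGGGGGGGGGGGGGGGGGyyyyyyyyyyyyyyy
yyyyyyyyyyGGGGGGGGGGGGGGGGGyyyyyyyyyyyyyyy
yyyyyyyyyyGGGGGGGGGGGGGGGGGGGGGGyyyyyyyyyy
yyyyyyyyyyGGGGGGGGGGGGGGGGGGGGGGyyyyyyyyyy
yyyyyyyyyyGGGGGGGGGGGGGGGGGGGGG.yyyyyyyyyy
yyyyyyyyyyGGGGGGGGGGGGGGGGGGGGG.yyyyyyyyyy
yyyyyyyyyyGGGGGGGGGGGGGGGGGGGGGyyyyyyyyyyy
yyyyyyyyyyGGGGGGGGGGGGGGGGGGGGG.yyyyyyyyyy
yyyyyyyyyyGGGGGGGGGGGGGGGGGGGGGyyyyyyyyyyy
yyyyyyyyyyGGGGGGGGGGGGGGGGGGGGGyyyyyyyyyyy
yyyyyyyyyyyyyyyyyyyyyyyyyyyyyyyyyyyyyyyyyy
yyyyyyyyyyyyyyyyyyyyyyyyyyyyyyyyyyyyyyyyyy
yyyyyyyyyyyyyyyyyyyyyyyyyyyyyyyyyyyyyyyyyy
yyyyyyyyyyyyyyyyyyyyyyyyyyyyyyyyyyyyyyyyyy
yyyyyyyyyyyyyyyyyyyyyyyyyyyyyyyyyyyyyyyyyy
```

The tag fills the pocket with its notch matched, and the lever is up. Handing in.

```bash
python3 -c "from bench import r; print(r.hand_in())"
```

```text
the job is handed in; nothing more can be done
None
```

The job is handed in; the judge returned no verdict. By the last images and force readings, the button press dropped the lever, the lever is back up on its own, and the green tag sits in the pocket; the white and orange tags were never handled, though I took no final picture of them.

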